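# Unclip the sealed service cover of a packing scale and start its calibration

## Task

Take the sealed black cover off the deck of the packing scale: press it gently down on its foam seal, pinching its two orange side tabs together, until you feel both give way, then lift it off still pinched and lay it flat, tabs up, in the blue tray. Then press the red calibration button under it fully in and let it come back out. Do not force the cover, its tabs or the scale, do not drop the cover, and leave the golden vase, the steel weight and the tape roll alone.

Things in the scene. Friction and masses are not known exactly. Their poses are not given: they have to be found in the camera images.
- scale: Counting scale with its weighing pan off, fixed: white housing 280 x 260 mm, flat grey deck 75 mm above the bench, sloping console at its -x end up to 110 mm high, four rubber-topped pan posts on the deck (22 mm high, at x -62 and +122, y +-105 mm). Origin: centre of the housing's underside; z up; its yaw varies. It stands up to 25 N from the robot.
- cover: Black cover clipped over the opening: plate 112 (x) x 76 (y) x 4 mm with a raised rib 92 mm long, 30 mm wide (18 mm between the tabs), its top 20 mm above the origin. Origin: centre of the plate's underside; axes as the scale's, z up. Hooks and ribs reach 25.5 mm below the plate: on a flat floor the origin stands 25.5 mm up. About 0.11 kg; side play 0.75 mm.
- tab_left: Orange release tab on the cover's +y side; frame at the cover's origin, moving with the tab. Finger face 30 mm long (x), 6 to 26 mm above the cover's origin, 22 mm from the middle at rest (44 mm over both tabs). Spring 1.2 N plus 1.2 N per mm, stop after 6 mm (32 mm over both). Pinch with 20 to 30 N; above 50 N a tab breaks.
- tab_right: Same tab on the -y side, mirrored. Each hook has a barb behind a lip under the deck: until the cover is pressed down far enough, tabs go in about 2 mm only and it stays locked. Then pinched tabs give way to their stop: the hooks are free; keep pinching while lifting 40 mm. How far differs from scale to scale, 1.5 to 7.5 mm, unseen (7 to 16 N); about 1 mm further the cover lands on hard stops.
- button_top (a point): Middle of the top of the red calibration button, round, 16 mm across, in the opening under the cover, 18 mm along the scale's +x from the bay frame's origin and 4 mm below deck height. Reached with shut fingers; pressed down 4 mm it is fully in.
- cal_button (a joint): Travel of the red button: 0 out, 0.004 m fully in. Spring: 1.8 N at first, 5 N fully in; it comes back out by itself.
- tray: Blue open parts tray, fixed to the bench: outside 190 (x) x 140 (y) mm, 22 mm high, walls 4 mm, floor about 4 mm thick. Origin: centre of its underside. It stands on the left or the right of the scale.
- gold_jug: Golden squat vase, 96 mm wide, 115 mm high, loose; leave alone. Origin: centre of its underside.
- weight: Steel 500 g test weight with knob, 44 mm wide, 62 mm high, loose; leave alone. Origin: centre of its underside.
- tape_roll: Amber roll of packing tape lying flat, 92 mm wide, 45 mm high, loose; leave alone. Origin: centre of its underside.
- bay_frame: Grey frame let flush into the scale's deck round its opening, 120 x 84 mm, fixed. Origin: centre of the opening at deck height, 30 mm along +x of the scale's origin; axes as the scale's. Opening 80 (x) by 38 mm (y), 29 mm deep. A foam seal holds the clipped cover's plate 9.5 mm above it, pushing up with 5 N plus 1 N per mm pressed. Loads over 15 N by the cover (on its stops, or pulling its hooks) break it.
There are look-alikes about, which are no part of the job. What is meant by the cover is not green or purple, and is the larger of those in its own colour.

How it is judged:
On the way, in this order (a step that is already met when the one before it is completed fails the run):
1. the cover is unclipped and lifted clear of the deck (z of cover in the frame of bay_frame above 0.04 m and contact force between the fingers and cover above 0.5 N), for 0.1 s.
2. the cover lies flat in the tray, let go (x of cover in the frame of tray between -0.06 and 0.06 m and y of cover in the frame of tray between -0.045 and 0.045 m and z of cover in the frame of tray below 0.036 m and angle between cover's own z axis and vertical below 0.12 rad and contact force between the fingers and cover below 0.1 N and linear speed of cover below 0.03 m/s), for 0.2 s.
3. the calibration button is pressed fully in (value of joint cal_button above 0.0032 m), for 0.1 s.
At the end, for the whole second after the job is handed in: The cover lies flat (within 0.12 rad) on the floor of the tray, tabs up, at rest and let go, its middle within 60 mm (x) and 45 mm (y) of the tray's middle; the red button, having been pressed in by 3.2 mm or more, is out again (under 0.8 mm) (all of step 2 and value of joint cal_button below 0.0008 m); the robot touches nothing.
It fails at once if the cover loads the frame with more than 15 N (driven down on its stops, or pulled while still hooked) (contact force between cover and bay_frame above 15 N).
It fails at once if a tab is squeezed with more than 50 N (contact force between the fingers and tab_left above 50 N or contact force between the fingers and tab_right above 50 N).
It fails at once if the cover is dropped or thrown (over 0.5 m/s out of the fingers) (contact force between the fingers and cover below 0.1 N and linear speed of cover above 0.5 m/s).
It fails at once if the robot pushes on the scale with more than 25 N (button included) (contact force between any of the arm, the fingers and scale above 25 N).
It fails at once if a bystander is moved more than 15 mm (distance of any of gold_jug, weight, tape_roll from where it was at the start of the episode above 0.015 m).
It also fails if it takes over 59 s, if anything falls off the work surface, if the arm or the gripper's body presses on something with over 40 N, if the wrist force passes 120 N, or if a joint passes its speed limit or range.

## Robot

A 6-joint arm with a two-finger parallel gripper is mounted at the origin on the work surface. World frame = base frame: x ahead of the robot, y to its left, z up, the work surface at z = 0. Lengths are in m, angles in rad, forces in N, time in s.
With the tool pointing down it reaches from about 0.275 to 0.725 m from the base axis. Payload 5.6 kg.
Tool frame: the origin (TCP) lies midway between the tips of the shut fingers; the grasp point (between the pads) lies 19 mm behind it; z points along the fingers, y is the direction in which the jaws open and shut (so a half turn about z gives the same grasp; the last joint's range is limited). The gripper opens to 85 mm and grips with 20 to 120 N. Pads are 22 mm wide; open, the fingers measure 114 mm over their backs; the gripper's body (76 mm by 85 mm) begins 54 mm behind the grasp point. The pads swing forward as they close: fully open they stand 13 mm farther back than shut.
Start: joints at [-0.843, 0.255, 0.108, 0, -1.424, -0.285], TCP at [0.236, -0.497, 0.231] pointing down, gripper open.
Joint ranges: [-2.95, 2.95], [-1.21, 1.97], [-1.09, 1.5], [-2.87, 1.71], [-2.94, -0.07], [-3.05, 3.05]. Speed limits (rad/s): [2.57, 2.57, 3.14, 3.14, 3.14, 3.14].

## Interface

Orientations are given as a 3x3 rotation matrix whose columns are the frame's x, y, z axes.
In Python, from plant import ctrl, viewer gives the robot as it stands.
- The arm moves only by the shell command python3 -m inch 'ROWS' [FORCE]. ROWS is JSON, a list of rows, each a list of 3 entries, a list of its own where there are three numbers: the gripper's target within -1 to 1 (shut at 1, half-way at 0, fully open at -1), then the shift along the tool's x, y, z in cm, then the turn about the tool's z in degrees. A call has 1 to 8 rows; each row shifts and turns the commanded pose from where the row before left it, along the tool's axes as they then stand; what a row does not reach is not made up. A row lasts 1/10 s, in which the tool goes at most 50 mm and 8.59 degrees, less where a joint would pass 70% of its speed; a pose out of reach is approached as far as the arm can. A call is refused whole if a number of a shift passes 5 or a number of a turn 8.59, either way. A call with a gripper value outside its range is refused whole. The fingers move at their own pace and stop on an object; FORCE is the grip in N (left out, the last holds). Time passes only in rows, so rows that do not move let the fingers close. It gives the time, the measured TCP pose, the force and the opening at its end, in the units of the state.
- ctrl.get_state(): the state, without advancing time (a new reading comes with each control period).
- viewer.snapshot(name): name is "scene" or "top"; returns the picture (400x640x3 uint8, red, green, blue); there is no depth.
- viewer.camera_info(name): a dict with "intrinsics" (3x3 intrinsics, pixels), "cam_to_world" (4x4, takes a point from camera to world coordinates). Camera axes: x right, y down, z forward; pixel columns grow to the right and rows downward; lengths in m; the calibration is good to about 2 mm. A picture is of the moment at which its call begins. camera_info takes no time and is no camera call.
- ctrl.close_job(): hands the job in, once; it reports no verdict.
Trained networks look in the newest picture that a camera, given by its name, has taken for a name from the list of things; names that differ only in an ending like _2 or _b are one class to them, and where a whole thing is asked for, a point or a joint stands for the part that bears it (a point fixed in the world has none). Each returns a list of dicts, best first, with "confidence" (0 to 1); they miss things now and then, are a little off and sometimes report something else, mostly with a low value. They report only what shows in the picture. A call takes as long as a camera call. They do not tell look-alikes from the thing itself.
- viewer.regions_of(camera, thing): "region" (400x640 bool, what is visible of it) and "extent" ([left, top, width, height] in pixels, round what is visible of it).
The state is a dict: "time_s": time; "q": joint angles; "qd": joint speeds; "tau": joint torques, N m; "position": TCP position; "tool_rot": TCP orientation; "force": force on the tool from outside, world axes, zero at the start; "wrist_torque": the same for the moment, N m; "grip_width": finger opening in m.
Only numpy, scipy, OpenCV 4.12 (cv2) and the standard library are available. Lean on these libraries where they do the work, as an engineer would, in place of code of your own. Each camera call takes 0.05 s, during which the arm holds its last target.

## Working session

There is one attempt and no reset: what is moved stays moved. The work goes in short steps, Python scripts to look and compute and a shell command to move; the robot and the scene stay as the last step left them, time stands still between calls to the robot, and variables do not carry over. Pictures are saved under pics/ and viewed, and the job is handed in when it is done.

```bash
ls; mkdir -p pics
python3 - <<'E'
from plant import ctrl, viewer
import cv2
s=ctrl.get_state(); print({k:(v if not hasattr(v,'tolist') else v.tolist()) for k,v in s.items()})
for n in("scene","top"):
    im=viewer.snapshot(n); cv2.imwrite(f"pics/{n}0.png",im[:,:,::-1])
    print(viewer.camera_info(n))
print(ctrl.get_state()["time_s"])
E
```

```text
pics
{'time_s': 0.0, 'q': [-0.8433869444178038, 0.25573322686295713, 0.10701322885330809, -0.0004904527323050481, -1.42388646981073, -0.28461124232097723], 'qd': [0.0006088651546159212, 0.0012886014346608899, 0.0004838471554116289, 0.0008989617861823059, 0.0008339369022739721, -0.0009054854105244438], 'tau': [-0.00300912419334054, -38.662816286087036, 23.793352246284485, 5.365085452795029, -0.006166179809952155, -8.535994311387185e-06], 'position': [0.2355127920746677, -0.49648120073877533, 0.230404092893903], 'tool_rot': [[-0.9035872136901375, -0.42840336082216407, -0.0008412442976994716], [-0.42840418465414476, 0.9035856629728521, 0.0016745867337296199], [4.27377017409531e-05, 0.0018735277382641298, -0.9999982440321097]], 'force': [0.34668867393050123, -0.7071399250183246, -0.6346597864099321], 'wrist_torque': [0.05641189132521797, -0.008476407591806432, -0.02512986320807771], 'grip_width': 0.08556805107448376}
{'intrinsics': array([[479.90271447,   0.        , 314.34436634],
       [  0.        , 479.90271447, 196.6797159 ],
       [  0.        ,   0.        ,   1.        ]]), 'cam_to_world': array([[ 0.40056108,  0.77919172, -0.48209033,  1.13368866],
       [ 0.9162489 , -0.33705152,  0.21652766, -0.23654261],
       [ 0.00622728, -0.52844728, -0.84894328,  1.00652801],
       [ 0.        ,  0.        ,  0.        ,  1.        ]])}
{'intrinsics': array([[466.55762692,   0.        , 309.90080706],
       [  0.        , 466.55762692, 189.24457836],
       [  0.        ,   0.        ,   1.        ]]), 'cam_to_world': array([[-0.01943291, -0.98794015,  0.15361195,  0.43210751],
       [-0.99979198,  0.01825009, -0.00910654,  0.00816033],
       [ 0.00619329, -0.15375696, -0.98808929,  1.10787664],
       [ 0.        ,  0.        ,  0.        ,  1.        ]])}
0.1
```

View pics/scene0.png

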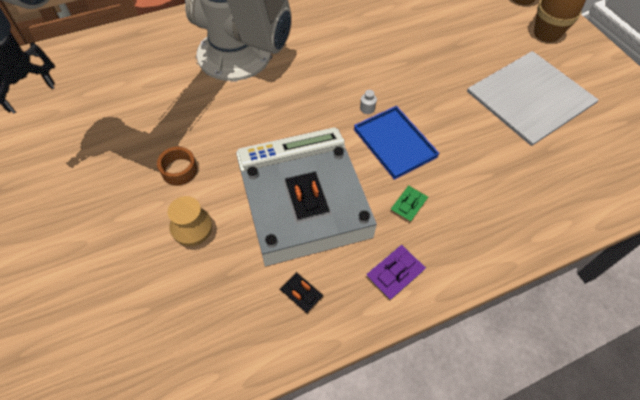

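View pics/top0.png

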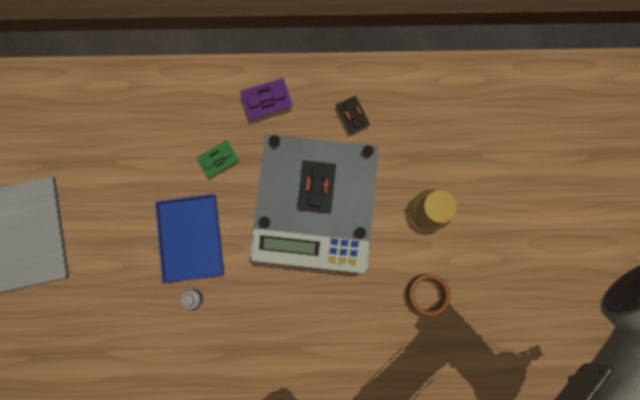

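```bash
cat > h.py <<'E'
import numpy as np, cv2
from plant import ctrl, viewer
def ray(cam,uv,z):
    ci=viewer.camera_info(cam);K=ci["intrinsics"];T=ci["cam_to_world"]
    d=T[:3,:3]@np.linalg.solve(K,[uv[0],uv[1],1.]);o=T[:3,3]
    return o+d*(z-o[2])/d[2]
def proj(cam,p):
    ci=viewer.camera_info(cam);K=ci["intrinsics"];T=ci["cam_to_world"]
    c=(np.atleast_2d(p)-T[:3,3])@T[:3,:3]; q=c@K.T; return q[:,:2]/q[:,2:]
E
python3 - <<'E'
from h import *
for n in("top","scene"):
    im=viewer.snapshot(n)
    for t,z in(("cover",.09),("tab_left",.105),("tray",.022),("scale",.075),("bay_frame",.075),("gold_jug",.06),("weight",.03),("tape_roll",.03)):
        for r in viewer.regions_of(n,t)[:5]:
            m=r["region"];ys,xs=np.nonzero(m)
            c=(xs.mean(),ys.mean()); 
            cv2.imwrite(f"pics/m_{n}_{t}_{int(c[0])}.png",m*np.uint8(255))
            print(n,t,round(r["confidence"],2),r["extent"],np.round(c,1),len(xs),np.round(ray(n,c,z),3), np.round(cv2.minAreaRect(np.c_[xs,ys].astype(np.float32))[1:][0],1),round(cv2.minAreaRect(np.c_[xs,ys].astype(np.float32))[2],1))
    c=(317,187) if n=="top" else (308,195)
    a=im[c[1]-80:c[1]+80,c[0]-80:c[0]+80]
    cv2.imwrite(f"pics/crop_{n}.png",cv2.resize(a,None,fx=3.6,fy=3.6,interpolation=cv2.INTER_CUBIC)[:,:,::-1])
print(ctrl.get_state()["time_s"])
E
```

```text
top cover 0.88 [196.9, 142.4, 42.2, 36.6] [216.7 158.6] 855 [0.663 0.205 0.09 ] [23.8 36.5] 60.8
top cover 0.77 [240.7, 80.6, 49.4, 38.2] [265.1  98.5] 1365 [0.801 0.097 0.09 ] [30.2 46.3] 72.6
top cover 0.72 [336.8, 96.3, 30.1, 35.9] [352.3 114.1] 749 [ 0.761 -0.101  0.09 ] [33.1 22.8] 63.4
top cover 0.57 [297.5, 159.4, 40.6, 52.3] [315.9 186. ] 1755 [ 0.597 -0.015  0.09 ] [34.9 52.3] 5.3
top tab_left 0.43 [262.9, 99.2, 10.4, 9.7] [267.1 103.7] 63 [0.784 0.091 0.105] [ 5.1 12.6] 71.6
top tray 0.75 [151.4, 195.3, 70.2, 88.4] [188.5 238. ] 5154 [0.492 0.281 0.022] [83.1 64. ] 83.2
top scale 0.65 [249.6, 134.9, 129.8, 138.3] [313.8 206.3] 13007 [ 0.554 -0.009  0.075] [119.2 128.7] 6.1
top bay_frame 0.55 [294.0, 198.6, 37.5, 18.6] [308.3 210. ] 49 [0.546 0.003 0.075] [14.1 39.7] 78.1
top gold_jug 0.85 [411.7, 189.4, 44.7, 42.9] [433.4 208.7] 1452 [ 0.545 -0.28   0.06 ] [40. 45.] 90.0
top weight 0.85 [182.8, 289.3, 20.9, 18.9] [191.9 299. ] 314 [0.354 0.269 0.03 ] [18. 20.] 90.0
top tape_roll 0.63 [406.9, 271.6, 41.6, 44.5] [427.6 294.5] 876 [ 0.354 -0.263  0.03 ] [41. 44.] 90.0
scene co
[... 426 characters left out ...]
3.1, 47.0, 46.5] [306.6 194.9] 1389 [ 0.611 -0.02   0.105] [44.1 33.9] 72.6
scene tray 0.65 [354.0, 101.1, 87.3, 82.6] [395.5 141.9] 3524 [0.505 0.276 0.022] [77.7 53.2] 50.8
scene scale 0.68 [236.6, 127.0, 141.3, 140.5] [303.8 195.2] 11626 [ 0.592 -0.02   0.075] [120.1 119.3] 76.0
scene bay_frame 0.83 [284.7, 179.5, 45.4, 43.3] [302.2 209.9] 293 [ 0.626 -0.038  0.075] [58.2 29. ] 34.0
scene gold_jug 0.89 [165.7, 193.3, 49.1, 52.8] [188.7 221.1] 1719 [ 0.543 -0.28   0.06 ] [49. 43.] 90.0
scene weight 0.66 [360.9, 92.9, 17.1, 20.4] [368.3 102.2] 246 [0.359 0.27  0.03 ] [13.3 21.5] 9.5
scene tape_roll 0.91 [158.7, 146.0, 40.4, 40.8] [176.5 165.7] 975 [ 0.359 -0.266  0.03 ] [38.5 37.1] 63.4
1.0
```

```bash
python3 -c "
import cv2,numpy as np
a=cv2.imread('pics/crop_top.png');b=cv2.imread('pics/crop_scene.png')
cv2.imwrite('pics/crops.png',cv2.resize(np.hstack([a,b]),(800,400)))"
```

```text
(no output)
```

View pics/crop_top.png

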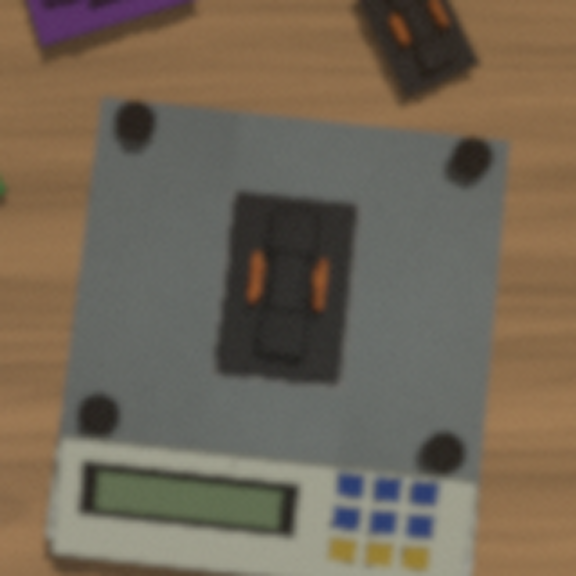

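View pics/crop_scene.png

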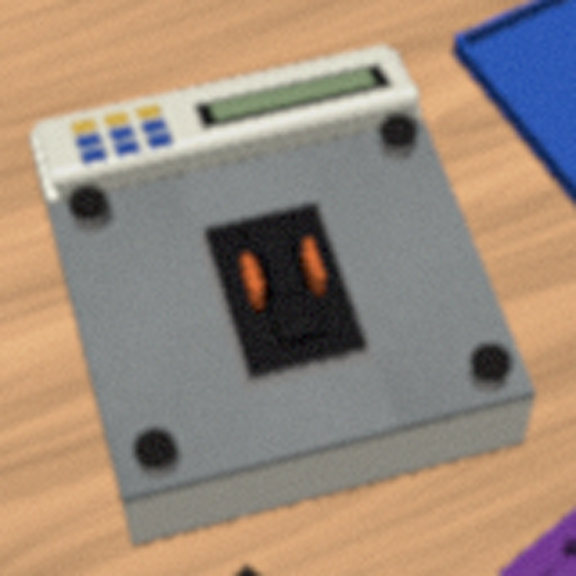

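The candidates for the cover, in top-picture pixels, are black on the scale (317,187), black on the bench (352,115), purple (265,98) and green (217,158). The one on the scale fits: it is black, and the larger of the two black ones. The crops confirm that it is clipped on the deck between its two orange tabs.

```bash
cat > fit.py <<'E'
from h import *
from scipy.optimize import least_squares
C=lambda p,o:[(a/3.6+o[0]-.36,b/3.6+o[1]-.36) for a,b in p]
T=C([(134,126),(469,160),(98,414),(441,453),(103,97),(508,143),(237,192),(357,206),(340,384),(217,371)],(237,107))
Lt=[(122,105,90),(122,-105,90),(-62,105,90),(-62,-105,90),(140,130,75),(140,-130,75),(86,38,88.5),(86,-38,88.5),(-26,-38,88.5),(-26,38,88.5)]
S=C([(88,203),(398,131),(155,448),(491,362),(125,497),(534,393),(207,230),(318,205),(366,348),(253,377)],(228,115))
Ls=[(-62,-105,90),(-62,105,90),(122,-105,90),(122,105,90),(140,-130,75),(140,130,75),(-26,-38,88.5),(-26,38,88.5),(86,38,88.5),(86,-38,88.5)]
def W(L,q):
    L=np.array(L)/1000.;c,s=np.cos(q[2]),np.sin(q[2])
    return np.c_[q[0]+c*L[:,0]-s*L[:,1],q[1]+s*L[:,0]+c*L[:,1],L[:,2]]
if __name__=="__main__":
    def f(q,which=2):
        r=[]
        if which in(0,2): r.append(proj("top",W(Lt,q))-T)
        if which in(1,2): r.append(proj("scene",W(Ls,q))-S)
        return np.vstack(r).ravel()
    for w in(0,1,2):
        r=least_squares(f,[.56,0,0],args=(w,),loss="soft_l1")
        print(w,np.round(r.x,4),np.degrees(r.x[2]).round(2),"cover",W([(30,0,84.5)],r.x).round(4),"rms",np.sqrt((r.fun**2).mean()))
    print(np.round(r.fun.reshape(-1,2),1).tolist())
    # orange tabs centres
    for n in("top","scene"):
        im=viewer.snapshot(n);h=cv2.cvtColor(im,cv2.COLOR_RGB2HSV)
        m=((h[...,0]<15)&(h[...,1]>150)&(h[...,2]>90)).astype(np.uint8)
        p=proj(n,W([(30,0,100)],r.x))[0].astype(int);mm=np.zeros_like(m);mm[p[1]-25:p[1]+25,p[0]-25:p[0]+25]=1
        k,l,st,ce=cv2.connectedComponentsWithStats(m*mm)
        for i in range(1,k):
            if st[i,4]>8: print(n,st[i],ce[i].round(1),ray(n,ce[i],.103).round(4))
        print(proj(n,W([(30,22,103),(30,-22,103)],r.x)).round(1).tolist())
        # tray
        m=((h[...,0]>105)&(h[...,0]<128)&(h[...,1]>150)).astype(np.uint8)
        k,l,st,ce=cv2.connectedComponentsWithStats(m);i=1+st[1:,4].argmax()
        ys,xs=np.nonzero(l==i);R=cv2.minAreaRect(np.c_[xs,ys].astype(np.float32))
        hull=cv2.approxPolyDP(cv2.convexHull(np.c_[xs,ys].astype(np.int32)),6,True)[:,0]
        print(n,"tray",hull.tolist(),[ray(n,u,.02).round(3).tolist() for u in hull])
E
python3 fit.py
```

```text
0 [ 0.567  -0.0116 -0.1296] -7.42 cover [[ 0.5968 -0.0155  0.0845]] rms 0.3995404332766262
1 [ 0.5682 -0.0112 -0.1297] -7.43 cover [[ 0.598  -0.0151  0.0845]] rms 0.7290797885135585
2 [ 0.5674 -0.0114 -0.1297] -7.43 cover [[ 0.5972 -0.0152  0.0845]] rms 0.6259657537425104
[[0.2, -0.9], [0.3, -0.2], [-0.1, 0.5], [0.4, 0.3], [-0.6, -0.0], [0.3, -0.4], [-0.5, -0.3], [-0.0, -0.4], [-0.5, -0.2], [-0.7, -0.4], [0.2, 0.3], [0.1, 0.5], [-0.0, 0.5], [-0.2, 0.7], [-0.7, 0.2], [0.6, -0.4], [-1.1, -1.0], [-0.3, -1.5], [0.5, -1.4], [-1.2, -1.2]]
top [306 178   4  13  40] [307.7 183.8] [0.6003 0.0035 0.103 ]
top [324 180   4  13  38] [325.4 185.6] [ 0.5959 -0.035   0.103 ]
[[306.3, 184.0], [326.3, 186.2]]
top tray [[220, 272], [166, 279], [161, 205], [213, 199]] [[0.413, 0.208, 0.02], [0.4, 0.331, 0.02], [0.57, 0.348, 0.02], [0.582, 0.226, 0.02]]
scene [312 181   7  15  65] [314.8 187.8] [0.5995 0.0042 0.103 ]
scene [295 185   7  15  66] [297.8 191.9] [ 0.5944 -0.035   0.103 ]
[[315.8, 187.6], [296.9, 192.2]]
scene tray [[437, 154], [394, 177], [355, 126], [396, 108]] [[0.58, 0.356, 0.02], [0.599, 0.22, 0.02], [0.413, 0.204, 0.02], [0.4, 0.335, 0.02]]
```

```bash
python3 -m inch '[[-0.4,[-4,2.1,0],0],[-0.4,[-4,2.1,0],0],[-0.4,[-4,2.1,0],0],[-0.4,[-4,2.1,0],0],[-0.4,[-4,2.1,0],0],[-0.4,[-4,2.1,0],0],[-0.4,[-4,2.1,0],0],[-0.4,[-4,2.1,0],0]]' 25
cat >> h.py <<'E'
def Rt(yaw,flip=False): # desired tool rot: y axis along scale y at yaw, z down
    c,s=np.cos(yaw),np.sin(yaw); y=np.array([-s,c,0]);z=np.array([0,0,-1.]);x=np.cross(y,z);return np.c_[x,y,z]
def goto(p,yaw=-0.1297):
    st=ctrl.get_state();R=np.array(st["tool_rot"]);P=np.array(st["position"])
    # choose half turn nearest
    best=min((Rt(yaw),Rt(yaw+np.pi)),key=lambda G:-np.trace(R.T@G));D=R.T@best
    print("t %.2f pos"%st["time_s"],P.round(4),"F",np.round(st["force"],2),"w %.4f"%st["grip_width"],"q6 %.2f"%st["q"][5])
    print("tilt z",R[:,2].round(4)," turn deg %.2f"%np.degrees(np.arctan2(D[1,0],D[0,0])),"shift cm now-axes",(R.T@(np.array(p)-P)*100).round(2),"in goal axes",(best.T@(np.array(p)-P)*100).round(2))
E
python3 -c "
from h import *
goto([.5973,-.0154,.2])"
```

```text
time_s: 1.9
position: [0.4537, -0.2064, 0.2316]
tool_rot: [[-0.903, -0.429, 0.001], [-0.429, 0.903, -0.0], [-0.001, -0.0, -1.0]]
force: [0.3, -0.8, -1.0]
grip_width: 0.0596
t 1.90 pos [ 0.4537 -0.2064  0.2316] F [ 0.29 -0.75 -1.01] w 0.0596 q6 -1.02
tilt z [ 7.e-04 -2.e-04 -1.e+00]  turn deg 32.81 shift cm now-axes [-21.16  11.1    3.17] in goal axes [-11.77  20.79   3.16]
```

```bash
python3 -m inch '[[-0.4,[0,0,0],8.2],[-0.4,[0,0,0],8.2],[-0.4,[0,0,0],8.2],[-0.4,[0,0,0],8.2],[-0.4,[-2.4,4.1,0],0],[-0.4,[-2.4,4.1,0],0],[-0.4,[-2.4,4.1,0.5],0],[-0.4,[-2.4,4.1,1],0]]'; python3 -m inch '[[-0.4,[-2.2,4.4,1],0],[-0.4,[0,0,0],0],[-0.4,[0,0,0],0]]'
python3 -c "
from h import *
goto([.5973,-.0154,.15])"
```

```text
time_s: 2.7
position: [0.5707, -0.0563, 0.2172]
tool_rot: [[-0.992, 0.129, 0.002], [0.129, 0.992, -0.0], [-0.002, 0.0, -1.0]]
force: [0.7, -0.6, 0.3]
grip_width: 0.0595
time_s: 3.0
position: [0.5968, -0.0162, 0.2054]
tool_rot: [[-0.992, 0.127, -0.002], [0.127, 0.992, -0.001], [0.002, -0.001, -1.0]]
force: [0.2, -0.4, 0.4]
grip_width: 0.0594
t 3.00 pos [ 0.5968 -0.0162  0.2054] F [ 0.24 -0.36  0.35] w 0.0594 q6 -1.93
tilt z [-1.7e-03 -5.0e-04 -1.0e+00]  turn deg 0.11 shift cm now-axes [-0.05  0.09  5.54] in goal axes [-0.04  0.09  5.54]
```

```bash
python3 -m inch '[[-0.4,[-0.04,0.09,3],0],[-0.4,[0,0,2.5],0],[-0.4,[0,0,2.5],0],[-0.4,[0,0,0.5],0],[-0.4,[0,0,0],0]]'
python3 - <<'E'
from h import *
goto([.5973,-.0154,.09])
p=ctrl.get_state()["position"]
o=[]
for n in("top","scene"):
    im=viewer.snapshot(n);u=proj(n,[.5973,-.0154,.1])[0].astype(int)
    o.append(cv2.resize(im[u[1]-40:u[1]+40,u[0]-40:u[0]+40],(400,400),interpolation=cv2.INTER_CUBIC))
cv2.imwrite("pics/d1.png",np.hstack(o)[:,:,::-1])
E
```

```text
time_s: 3.5
position: [0.5967, -0.0173, 0.1216]
tool_rot: [[-0.991, 0.13, -0.001], [0.13, 0.991, -0.001], [0.001, -0.001, -1.0]]
force: [-0.5, -0.2, 1.0]
grip_width: 0.06
t 3.50 pos [ 0.5967 -0.0173  0.1216] F [-0.5  -0.18  1.  ] w 0.0600 q6 -1.93
tilt z [-6.e-04 -6.e-04 -1.e+00]  turn deg -0.04 shift cm now-axes [-0.03  0.2   3.16] in goal axes [-0.03  0.2   3.16]
```

View pics/d1.png

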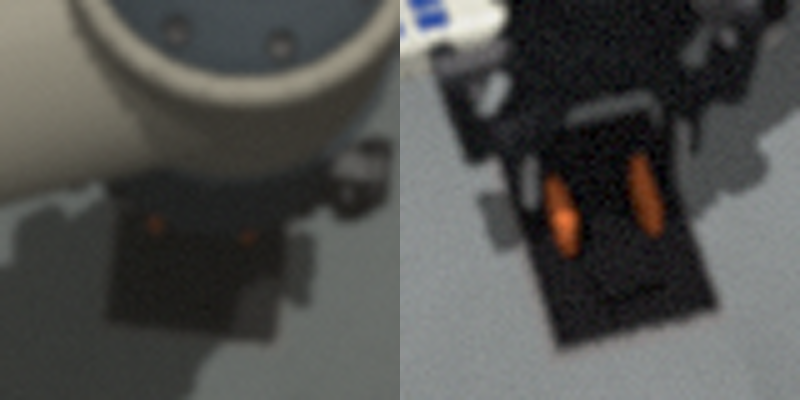

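```bash
cat >> h.py <<'E'
def avg(n=5):
    P=[];F=[];w=[]
    for i in range(n):
        viewer.snapshot("scene");s=ctrl.get_state();P.append(s["position"]);F.append(s["force"]);w.append(s["grip_width"])
    P=np.array(P);print("t",s["time_s"],"P",P.mean(0).round(5),"sd",P.std(0).round(5),"F",np.mean(F,0).round(2),np.std(F,0).round(2),"w",np.mean(w).round(5),np.std(w).round(5)); return P.mean(0)
E
python3 -c "
from h import *
avg()"
```

```text
t 3.85 P [ 0.59791 -0.01646  0.12285] sd [0.00021 0.00012 0.00039] F [ 0.32 -0.05  0.34] [0.63 0.47 0.73] w 0.05971 0.00019
```

```bash
python3 -m inch '[[-0.12,[0,0.1,0.5],0],[-0.12,[0,0,0.7],0],[-0.12,[0,0,0.7],0],[-0.12,[0,0,0.6],0],[-0.12,[0,0,0],0]]'
python3 -c "
from h import *
avg(4)"
```

```text
time_s: 4.35
position: [0.5964, -0.0155, 0.0948]
tool_rot: [[-0.992, 0.129, -0.003], [0.129, 0.992, -0.0], [0.003, -0.001, -1.0]]
force: [-0.6, -0.1, -0.3]
grip_width: 0.0477
t 4.55 P [ 0.59726 -0.01543  0.09618] sd [2.5e-04 3.0e-05 4.0e-04] F [-0.04 -0.31 -0.16] [0.38 0.59 0.54] w 0.04774 0.00013
```

```bash
for i in 1; do python3 -m inch '[[-0.12,[0,0,0.2],0],[-0.12,[0,0,0.2],0],[-0.12,[0,0,0.2],0],[-0.12,[0,0,0.1],0],[-0.12,[0,0,0],0]]'; done
python3 -c "
from h import *
avg(3)"
```

```text
time_s: 5.05
position: [0.5971, -0.0154, 0.0891]
tool_rot: [[-0.992, 0.129, -0.0], [0.129, 0.992, -0.0], [0.0, -0.0, -1.0]]
force: [-0.6, 0.9, 0.4]
grip_width: 0.0476
t 5.2 P [ 0.59728 -0.01538  0.08931] sd [5.e-05 1.e-05 7.e-05] F [-0.31  0.19 -0.43] [0.33 0.29 0.53] w 0.04773 0.0001
```

```bash
python3 -m inch '[[-0.12,[0,0,0.1],0],[-0.12,[0,0,0.1],0],[-0.12,[0,0,0],0]]'
python3 -c "
from h import *
avg(2)"
python3 -m inch '[[-0.12,[0,0,0.1],0],[-0.12,[0,0,0],0]]'
python3 -c "
from h import *
avg(3)"
```

```text
time_s: 5.5
position: [0.5971, -0.0154, 0.0871]
tool_rot: [[-0.992, 0.129, -0.0], [0.129, 0.992, -0.0], [0.0, -0.0, -1.0]]
force: [-0.7, 0.7, -0.5]
grip_width: 0.0479
t 5.6 P [ 0.59721 -0.01538  0.08724] sd [4.e-05 2.e-05 6.e-05] F [ 0.53 -0.41  0.18] [0.1 0.  0.2] w 0.04777 0.00019
time_s: 5.8
position: [0.5972, -0.0154, 0.0862]
tool_rot: [[-0.992, 0.129, -0.0], [0.129, 0.992, -0.0], [0.0, -0.0, -1.0]]
force: [-0.2, 0.1, -0.1]
grip_width: 0.0481
t 5.95 P [ 0.59724 -0.01537  0.08628] sd [4.e-05 1.e-05 3.e-05] F [0.38 0.4  0.06] [0.44 0.1  0.64] w 0.04775 0.00016
```

```bash
for k in 1 2 3; do python3 -m inch '[[-0.12,[0,0,0.07],0],[-0.12,[0,0,0],0],[-0.12,[0,0,0],0]]' >/dev/null
python3 -c "
from h import *
import sys
avg(2)"; done
```

```text
t 6.35 P [ 0.5974  -0.01538  0.08596] sd [1.e-05 1.e-05 2.e-05] F [-1.65  0.12  3.78] [0.55 0.66 0.43] w 0.04803 0.00015
t 6.75 P [ 0.5974  -0.01538  0.08513] sd [2.e-05 2.e-05 3.e-05] F [-1.7   0.36  4.06] [0.25 0.23 0.53] w 0.04768 0.00011
t 7.15 P [ 0.5974  -0.01538  0.08437] sd [1.e-05 3.e-05 0.e+00] F [-1.22  0.87  5.64] [0.23 0.04 0.26] w 0.04806 0.0002
```

```bash
python3 -m inch '[[-0.12,[0,0,-0.1],0],[0,[0,0,0],0],[0.08,[0,0,0],0],[0.1,[0,0,0],0],[0.1,[0,0,0],0],[0.1,[0,0,0],0]]' 20
python3 -c "
from h import *
avg(2)"
```

```text
time_s: 7.75
position: [0.5975, -0.0155, 0.0852]
tool_rot: [[-0.992, 0.129, 0.0], [0.129, 0.992, -0.0], [-0.0, -0.0, -1.0]]
force: [0.0, -1.9, 3.4]
grip_width: 0.0384
t 7.85 P [ 0.59745 -0.01546  0.08524] sd [0.e+00 1.e-05 1.e-05] F [ 0.17 -2.07  3.34] [0.7  0.29 0.37] w 0.03848 2e-05
```

```bash
python3 -m inch '[[0.16,[0,0,0],0],[0.16,[0,0,0],0],[0.16,[0,0,0],0]]' 20
python3 -c "
from h import *
avg(2)"
```

```text
time_s: 8.15
position: [0.5975, -0.0154, 0.0855]
tool_rot: [[-0.992, 0.129, 0.001], [0.129, 0.992, -0.0], [-0.001, -0.0, -1.0]]
force: [-0.2, -1.6, 6.0]
grip_width: 0.0361
t 8.25 P [ 0.59747 -0.01537  0.08553] sd [2.e-05 1.e-05 0.e+00] F [ 0.11 -0.91  5.22] [0.37 0.26 0.25] w 0.03586 1e-05
```

```bash
python3 -m inch '[[0.2,[0,0,0],0],[0.22,[0,0,0],0],[0.22,[0,0,0],0],[0.22,[0,0,0],0]]' 20
python3 -c "
from h import *
avg(2)"
```

```text
time_s: 8.65
position: [0.5975, -0.0153, 0.0856]
tool_rot: [[-0.992, 0.129, 0.001], [0.129, 0.992, -0.0], [-0.001, 0.0, -1.0]]
force: [-0.5, -2.4, 5.6]
grip_width: 0.0339
t 8.75 P [ 0.5975  -0.01534  0.08565] sd [0.e+00 0.e+00 1.e-05] F [-0.01 -1.61  6.12] [0.27 0.01 0.03] w 0.03343 6e-05
```

Run:
```python
from h import *
o=[]
for n in("top","scene"):
    im=viewer.snapshot(n);u=proj(n,[.5973,-.0154,.1])[0].astype(int)
    o.append(cv2.resize(im[u[1]-40:u[1]+40,u[0]-40:u[0]+40],(400,400),interpolation=cv2.INTER_CUBIC))
cv2.imwrite("pics/d2.png",np.clip(np.hstack(o)[:,:,::-1]*1.6,0,255).astype(np.uint8))
```

```text
(no output)
```

View pics/d2.png

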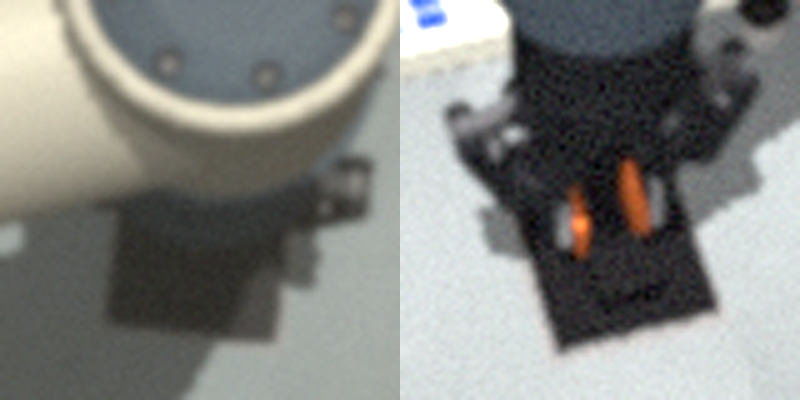

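```bash
python3 -m inch '[[0.3,[0,0,-0.03],0],[0.5,[0,0,0],0],[1,[0,0,0],0],[1,[0,0,0],0]]' 25
python3 -c "
from h import *
avg(2)"
python3 -m inch '[[1,[0,0,-0.07],0],[1,[0,0,0],0],[1,[0,0,0],0]]'
python3 -c "
from h import *
avg(2)"
```

```text
time_s: 9.25
position: [0.5975, -0.0155, 0.086]
tool_rot: [[-0.992, 0.129, 0.001], [0.129, 0.992, -0.0], [-0.001, -0.0, -1.0]]
force: [-0.2, -2.3, 6.3]
grip_width: 0.0305
t 9.35 P [ 0.59747 -0.01551  0.08598] sd [1.e-05 0.e+00 1.e-05] F [-0.43 -1.87  6.44] [0.24 0.18 0.37] w 0.03057 0.0002
time_s: 9.65
position: [0.5975, -0.0155, 0.0866]
tool_rot: [[-0.992, 0.129, 0.001], [0.129, 0.992, -0.0], [-0.001, -0.0, -1.0]]
force: [0.3, -2.2, 5.7]
grip_width: 0.0306
t 9.75 P [ 0.59746 -0.0155   0.08656] sd [1.e-05 0.e+00 1.e-05] F [ 0.23 -2.    4.56] [0.4  0.51 0.32] w 0.03083 0.00014
```

```bash
for k in 1 2 3; do python3 -m inch '[[1,[0,0,-0.1],0],[1,[0,0,0],0]]'>/dev/null
python3 -c "
from h import *
avg(2)"; done
```

```text
t 10.05 P [ 0.59744 -0.01548  0.08737] sd [0.e+00 0.e+00 3.e-05] F [ 0.28 -2.36  4.77] [0.18 0.16 0.41] w 0.03076 9e-05
t 10.35 P [ 0.59741 -0.01547  0.08823] sd [0.e+00 1.e-05 1.e-05] F [ 1.07 -3.08  3.7 ] [0.39 0.41 0.42] w 0.0308 0.00019
t 10.65 P [ 0.59728 -0.01528  0.08911] sd [1.e-05 1.e-05 0.e+00] F [ 1.67 -2.07  2.53] [0.03 0.53 0.16] w 0.03063 0.0
```

```bash
for k in 1 2 3 4; do python3 -m inch '[[1,[0,0,-0.1],0],[1,[0,0,0],0]]'>/dev/null
python3 -c "
from h import *
avg(2)"; done
```

```text
t 10.95 P [ 0.59654 -0.015    0.08948] sd [1.e-05 1.e-05 0.e+00] F [ 0.91  0.11 -0.92] [0.12 0.03 0.61] w 0.03058 5e-05
t 11.25 P [ 0.59687 -0.01517  0.0909 ] sd [3.e-05 1.e-05 2.e-05] F [-0.24 -0.97 -0.85] [0.23 0.22 0.09] w 0.03075 0.0002
t 11.55 P [ 0.59726 -0.01532  0.09228] sd [1.e-05 2.e-05 2.e-05] F [ 0.2   0.52 -1.49] [0.29 0.02 0.15] w 0.0305 9e-05
t 11.85 P [ 0.59732 -0.01536  0.09331] sd [2.e-05 1.e-05 3.e-05] F [-0.01 -0.06 -1.39] [0.17 0.1  0.29] w 0.0306 0.00012
```

```bash
python3 -m inch '[[1,[0,0,-0.3],0],[1,[0,0,-0.5],0],[1,[0,0,-0.5],0],[1,[0,0,-0.7],0]]'; python3 -m inch '[[1,[0,0,-1],0],[1,[0,0,-1.2],0],[1,[0,0,-1.5],0],[1,[0,0,-1.5],0],[1,[0,0,-1],0],[1,[0,0,-0.5],0],[1,[0,0,0],0]]'
python3 - <<'E'
from h import *
o=[]
for n in("top","scene"):
    im=viewer.snapshot(n);u=proj(n,[.5973,-.0154,.16])[0].astype(int)
    o.append(cv2.resize(im[u[1]-60:u[1]+60,u[0]-60:u[0]+60],(400,400),interpolation=cv2.INTER_CUBIC))
cv2.imwrite("pics/d3.png",np.clip(np.hstack(o)[:,:,::-1]*1.6,0,255).astype(np.uint8))
avg(2)
E
```

```text
time_s: 12.25
position: [0.5973, -0.0154, 0.1137]
tool_rot: [[-0.992, 0.129, -0.0], [0.129, 0.992, 0.0], [0.0, 0.0, -1.0]]
force: [0.7, -0.7, -1.2]
grip_width: 0.0308
time_s: 12.95
position: [0.5976, -0.0153, 0.181]
tool_rot: [[-0.992, 0.129, 0.001], [0.129, 0.992, 0.0], [-0.001, 0.0, -1.0]]
force: [0.7, 1.0, -1.5]
grip_width: 0.0304
t 13.15 P [ 0.59682 -0.01535  0.17939] sd [2.e-05 2.e-05 2.e-05] F [ 0.59 -0.23 -1.35] [0.82 0.2  0.13] w 0.03094 0.0001
```

View pics/d3.png

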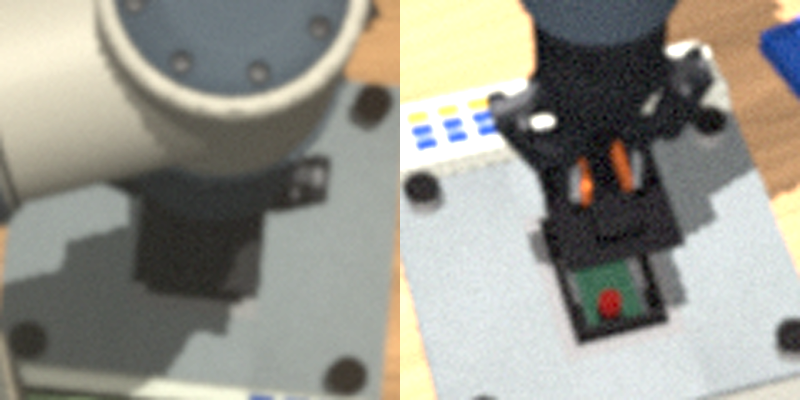

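```bash
python3 -m inch '[[1,[1,2,0],0],[1,[1.8,3.6,0],0],[1,[1.9,3.8,0],0],[1,[1.9,3.8,0],0],[1,[1.9,3.8,0],0],[1,[1.9,3.8,0],0],[1,[1.7,3.4,0],0],[1,[1,2,0],0]]'
python3 -m inch '[[1,[0.5,1,0],0],[1,[0,0,0],-4.5],[1,[0,0,0],-4.5],[1,[0,0,0],-4.5],[1,[0,0,0],0],[1,[0,0,0],0]]'
python3 - <<'E'
from h import *
P=avg(2)
goto([.495,.279,.05],np.radians(6))
import scipy.optimize as so
a={}
im=viewer.snapshot("scene");cv2.imwrite("pics/s4.png",im[:,:,::-1])
E
```

```text
time_s: 13.95
position: [0.4999, 0.2637, 0.1796]
tool_rot: [[-0.992, 0.127, -0.001], [0.127, 0.992, -0.0], [0.001, -0.0, -1.0]]
force: [0.5, 0.4, -0.5]
grip_width: 0.0309
time_s: 14.55
position: [0.4977, 0.2714, 0.18]
tool_rot: [[-0.995, -0.103, -0.0], [-0.103, 0.995, -0.0], [0.0, -0.0, -1.0]]
force: [-0.2, -0.9, -0.6]
grip_width: 0.0307
t 14.65 P [0.49766 0.27157 0.18006] sd [1.e-05 3.e-05 2.e-05] F [ 0.49  0.02 -0.76] [0.51 0.54 0.24] w 0.03057 1e-05
t 14.65 pos [0.4977 0.2716 0.1801] F [ 1.    0.56 -0.53] w 0.0306 q6 -2.24
tilt z [-2.e-04 -3.e-04 -1.e+00]  turn deg -0.04 shift cm now-axes [ 0.18  0.77 13.01] in goal axes [ 0.19  0.76 13.01]
```

View pics/s4.png

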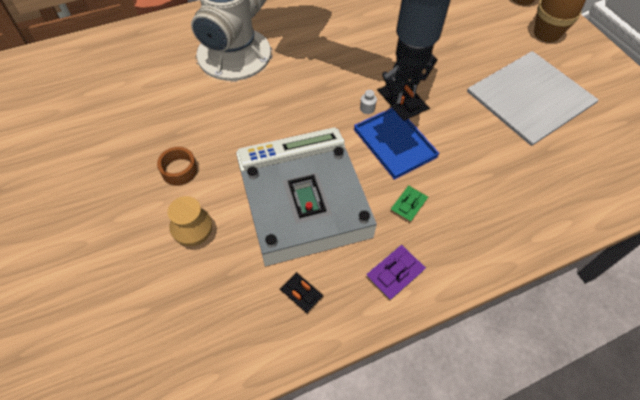

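```bash
python3 -m inch '[[1,[0.1,0.4,1.5],0],[1,[0.1,0.4,2.5],0],[1,[0,0,2.5],0],[1,[0,0,2.5],0],[1,[0,0,2],0],[1,[0,0,1],0],[1,[0,0,0.5],0],[1,[0,0,0],0]]'
python3 - <<'E'
from h import *
P=avg(2)
im=viewer.snapshot("scene");cv2.imwrite("pics/s5.png",cv2.resize(im[60:220,300:500],None,fx=3.5,fy=3.5)[:,:,::-1])
E
```

```text
time_s: 15.5
position: [0.4949, 0.2797, 0.0553]
tool_rot: [[-0.994, -0.106, 0.0], [-0.106, 0.994, -0.0], [-0.0, -0.0, -1.0]]
force: [-1.0, 0.2, -1.1]
grip_width: 0.0307
t 15.6 P [0.49532 0.28004 0.05612] sd [7.0e-05 7.0e-05 1.8e-04] F [-0.55  0.45 -0.37] [0.19 0.04 0.55] w 0.03066 9e-05
```

View pics/s5.png

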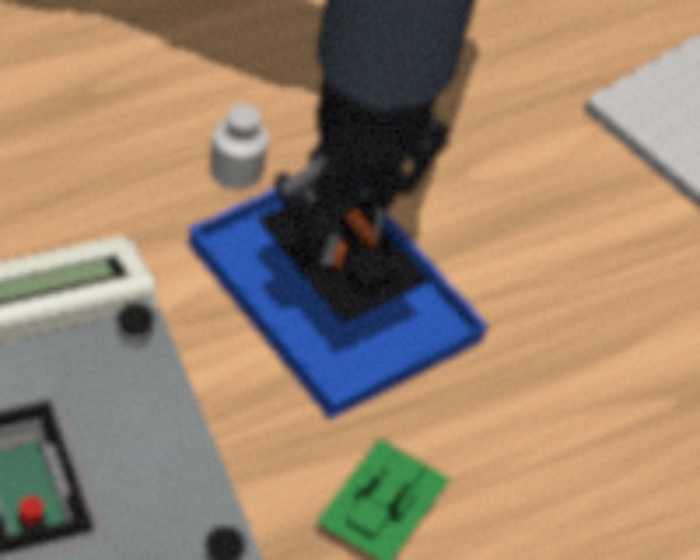

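```bash
python3 -m inch '[[1,[0,0,0.7],0],[1,[0,0,0.6],0],[1,[0,0,0.3],0],[1,[0,0,0.2],0],[1,[0,0,0],0]]'
python3 -c "
from h import *
avg(2)"
for k in 1 2 3; do python3 -m inch '[[1,[0,0,0.1],0],[1,[0,0,0],0]]'>/dev/null
python3 -c "
from h import *
avg(2)"; done
```

```text
time_s: 16.15
position: [0.4946, 0.2795, 0.0368]
tool_rot: [[-0.994, -0.106, -0.001], [-0.106, 0.994, -0.001], [0.001, -0.0, -1.0]]
force: [0.6, -0.4, -1.1]
grip_width: 0.0304
t 16.25 P [0.4948  0.27967 0.03719] sd [4.e-05 6.e-05 9.e-05] F [-0.18 -0.26 -0.8 ] [0.19 0.42 0.3 ] w 0.03079 9e-05
t 16.55 P [0.49476 0.27969 0.03628] sd [2.e-05 0.e+00 0.e+00] F [-0.14 -0.34 -1.12] [0.63 0.82 0.14] w 0.03085 6e-05
t 16.85 P [0.49472 0.27966 0.03518] sd [2.e-05 2.e-05 3.e-05] F [ 0.14  0.08 -1.3 ] [0.01 0.64 0.07] w 0.03076 0.00016
t 17.15 P [0.49471 0.27967 0.03415] sd [2.e-05 2.e-05 3.e-05] F [ 0.28  0.01 -0.3 ] [0.85 0.14 0.17] w 0.03078 6e-05
```

```bash
for k in 1 2 3; do python3 -m inch '[[1,[0,0,0.1],0],[1,[0,0,0],0]]'>/dev/null
python3 -c "
from h import *
avg(2)"; done
```

```text
t 17.45 P [0.49488 0.27978 0.03337] sd [0.e+00 2.e-05 2.e-05] F [-0.03  0.29  0.66] [0.19 0.13 0.47] w 0.03078 1e-05
t 17.75 P [0.49491 0.27979 0.03329] sd [1.e-05 2.e-05 2.e-05] F [-2.97 -0.83  6.9 ] [0.44 0.01 0.19] w 0.03036 7e-05
t 18.05 P [0.49496 0.27979 0.03322] sd [1.e-05 0.e+00 1.e-05] F [-5.81 -1.91 12.33] [0.23 0.07 0.04] w 0.031 0.00014
```

```bash
python3 -m inch '[[1,[0,0,-0.18],0],[1,[0,0,0],0],[0.15,[0,0,0],0],[0,[0,0,0],0],[-0.2,[0,0,0],0],[-0.4,[0,0,0],0],[-0.4,[0,0,0],0]]'
python3 -c "
from h import *
avg(2)"
python3 -m inch '[[-0.4,[0,0,-0.5],0],[-0.4,[0,0,-1.5],0],[-0.4,[0,0,-3],0],[-0.4,[0,0,-4],0],[-0.4,[0,0,-4],0],[-0.4,[0,0,-3],0],[0,[0,0,0],0]]'
python3 - <<'E'
from h import *
P=avg(2)
im=viewer.snapshot("scene");cv2.imwrite("pics/s6.png",cv2.resize(im[60:220,300:500],None,fx=3.5,fy=3.5)[:,:,::-1])
E
```

```text
time_s: 18.75
position: [0.4948, 0.2797, 0.033]
tool_rot: [[-0.994, -0.106, 0.0], [-0.106, 0.994, 0.0], [-0.0, 0.0, -1.0]]
force: [0.2, -1.0, -0.5]
grip_width: 0.0596
t 18.85 P [0.49483 0.27971 0.03305] sd [1.e-05 1.e-05 2.e-05] F [ 0.12  0.6  -0.14] [0.41 0.03 0.12] w 0.0596 0.0002
time_s: 19.55
position: [0.497, 0.281, 0.1989]
tool_rot: [[-0.994, -0.106, 0.009], [-0.106, 0.994, 0.006], [-0.009, 0.005, -1.0]]
force: [0.5, 0.3, -0.5]
grip_width: 0.0465
t 19.65 P [0.49529 0.28022 0.19493] sd [0.00047 0.00028 0.00105] F [ 0.3  -0.44 -0.84] [0.17 0.17 0.32] w 0.04254 0.00033
```

View pics/s6.png

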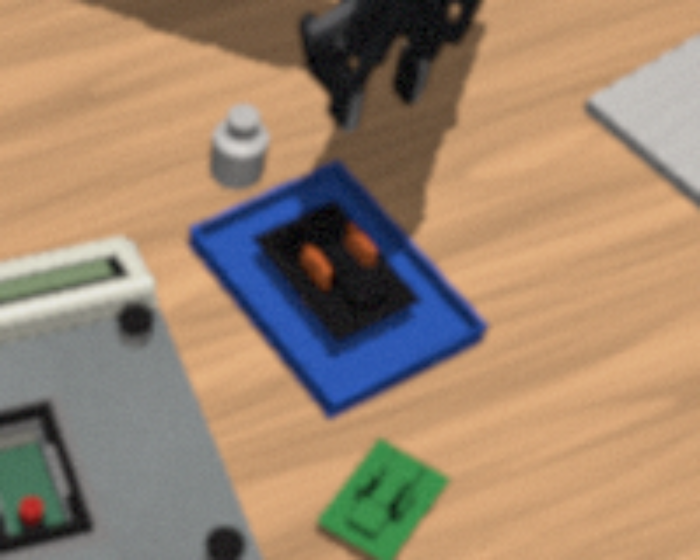

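Run:
```python
from h import *
goto([.6151,-.0176,.2])
for n in("scene","top"):
    im=viewer.snapshot(n);h=cv2.cvtColor(im,cv2.COLOR_RGB2HSV)
    m=(((h[...,0]<6)|(h[...,0]>172))&(h[...,1]>150)&(h[...,2]>80)).astype(np.uint8)
    u=proj(n,[.6151,-.0176,.071])[0];a=u.astype(int);mm=np.zeros_like(m);mm[a[1]-15:a[1]+15,a[0]-15:a[0]+15]=1
    ys,xs=np.nonzero(m*mm);print(n,u,len(xs))
    if len(xs):print(xs.mean(),ys.mean(),ray(n,(xs.mean(),ys.mean()),.070))
```

```text
t 19.70 pos [0.4943 0.2795 0.1926] F [ 0.06 -0.51 -0.66] w 0.0424 q6 -2.25
tilt z [-9.e-04 -0.e+00 -1.e+00]  turn deg 13.49 shift cm now-axes [ -8.87 -30.82  -0.75] in goal axes [-15.82 -27.9   -0.74]
scene [308.65287476 203.93450251] 35
308.57142857142856 205.22857142857143 [ 0.61762617 -0.01889126  0.07      ]
top [316.89214989 179.57162303] 26
316.9230769230769 179.92307692307693 [ 0.61446945 -0.01767717  0.07      ]
```

```bash
python3 -m inch '[[0.5,[0,0,0],5],[1,[0,0,0],8.4],[1,[-1,-2,0],0],[1,[-2,-4,0],0],[1,[-2,-4,0],0],[1,[-2,-4,0],0],[1,[-2,-4,0],0],[1,[-2,-4,0],0]]'
python3 -c "
from h import *
avg(1)
goto([.6151,-.0176,.2])"
```

```text
time_s: 20.6
position: [0.5756, 0.0456, 0.1919]
tool_rot: [[-0.992, 0.127, -0.002], [0.127, 0.992, -0.001], [0.002, -0.001, -1.0]]
force: [1.0, 1.0, -0.0]
grip_width: 0.0006
t 20.65 P [0.57689 0.0399  0.19177] sd [0. 0. 0.] F [ 1.46 -4.14  0.65] [0. 0. 0.] w -7e-05 0.0
t 20.65 pos [0.5769 0.0399 0.1918] F [ 1.46 -4.14  0.65] w -0.0001 q6 -2.04
tilt z [-0.0023 -0.0035 -1.    ]  turn deg -0.11 shift cm now-axes [-4.54 -5.2  -0.81] in goal axes [-4.53 -5.21 -0.82]
```

```bash
python3 -m inch '[[1,[-2.3,-2.6,0],0],[1,[-2.2,-2.5,0],0],[1,[0,0,0],0],[1,[0,0,0],0],[1,[0,0,0],0]]'
python3 -c "
from h import *
avg(2)
goto([.6153,-.0177,.085])"
```

```text
time_s: 21.15
position: [0.6134, -0.0084, 0.1923]
tool_rot: [[-0.992, 0.127, -0.001], [0.127, 0.992, -0.0], [0.001, -0.0, -1.0]]
force: [-0.9, 0.4, 0.7]
grip_width: -0.0
t 21.25 P [ 0.61348 -0.00813  0.19282] sd [3.0e-05 6.0e-05 1.4e-04] F [-0.41 -0.6   0.  ] [0.65 0.26 0.07] w -0.00024 2e-05
t 21.25 pos [ 0.6135 -0.0081  0.193 ] F [-1.05 -0.34 -0.07] w -0.0003 q6 -1.94
tilt z [-3.e-04  0.e+00 -1.e+00]  turn deg 0.17 shift cm now-axes [-0.3  -0.93 10.8 ] in goal axes [-0.3  -0.93 10.8 ]
```

```bash
python3 -m inch '[[1,[-0.3,-0.93,0],0],[1,[0,0,2],0],[1,[0,0,3],0],[1,[0,0,2.5],0],[1,[0,0,1.5],0],[1,[0,0,0.5],0],[1,[0,0,0],0],[1,[0,0,0],0]]'
python3 - <<'E'
from h import *
avg(2)
goto([.6153,-.0177,.071])
im=viewer.snapshot("scene");cv2.imwrite("pics/s7.png",cv2.resize(im[140:260,240:380],None,fx=5,fy=5,interpolation=cv2.INTER_CUBIC)[:,:,::-1])
E
```

```text
time_s: 22.05
position: [0.6164, -0.0185, 0.0993]
tool_rot: [[-0.992, 0.127, 0.002], [0.127, 0.992, -0.0], [-0.002, 0.0, -1.0]]
force: [0.6, 1.6, 1.0]
grip_width: -0.0
t 22.15 P [ 0.6165  -0.01846  0.09941] sd [3.e-05 1.e-05 3.e-05] F [ 0.24  0.36 -0.42] [0.51 0.   0.31] w -2e-05 0.00011
t 22.15 pos [ 0.6165 -0.0185  0.0994] F [-0.28  0.36 -0.73] w 0.0001 q6 -1.92
tilt z [ 2.3e-03  2.0e-04 -1.0e+00]  turn deg 0.11 shift cm now-axes [0.13 0.06 2.84] in goal axes [0.13 0.06 2.84]
```

View pics/s7.png

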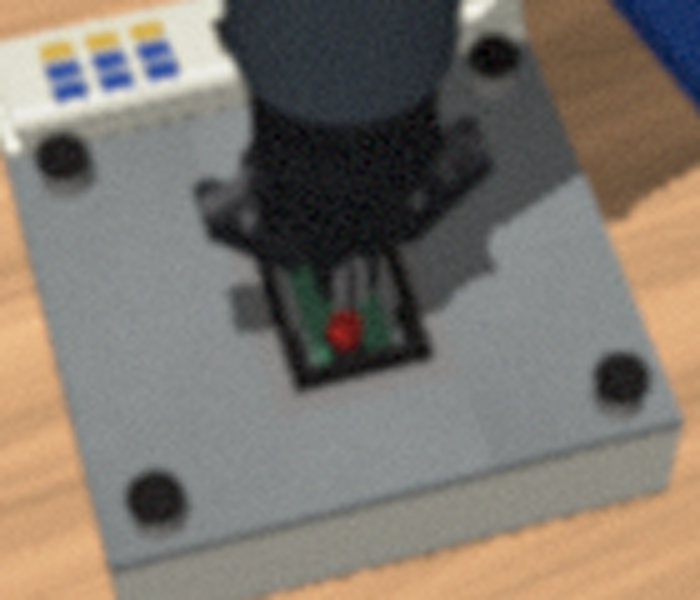

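```bash
python3 -m inch '[[1,[0.1,0.06,0.8],0],[1,[0,0,0.8],0],[1,[0,0,0.6],0],[1,[0,0,0.2],0],[1,[0,0,0],0],[1,[0,0,0],0]]'
for k in 1 2 3; do python3 -m inch '[[1,[0,0,0.15],0],[1,[0,0,0],0]]'>/dev/null
python3 -c "
from h import *
avg(2)"; done
```

```text
time_s: 22.8
position: [0.615, -0.0178, 0.0742]
tool_rot: [[-0.992, 0.127, 0.0], [0.127, 0.992, -0.0], [-0.0, -0.0, -1.0]]
force: [0.1, 0.1, 0.0]
grip_width: -0.0001
t 23.1 P [ 0.61484 -0.01776  0.07264] sd [1.e-05 0.e+00 0.e+00] F [ 0.07  0.35 -0.18] [0.51 0.34 0.49] w 3e-05 0.00016
t 23.4 P [ 0.61492 -0.01776  0.07116] sd [1.e-05 1.e-05 2.e-05] F [ 0.05 -0.08  0.36] [0.19 0.04 0.14] w -0.00021 0.00011
t 23.7 P [ 0.61494 -0.01776  0.06979] sd [0.e+00 0.e+00 1.e-05] F [-0.67  0.93  2.77] [0.02 0.34 0.42] w 0.00019 0.0001
```

```bash
for k in 1 2 3; do python3 -m inch '[[1,[0,0,0.1],0],[1,[0,0,0],0]]'>/dev/null
python3 -c "
from h import *
avg(2)"; done
```

```text
t 24.0 P [ 0.61495 -0.01776  0.06873] sd [0.e+00 2.e-05 1.e-05] F [-0.52  0.2   4.  ] [0.17 0.33 0.03] w 0.00021 0.00022
t 24.3 P [ 0.61494 -0.01776  0.06767] sd [1.e-05 2.e-05 1.e-05] F [-0.02  0.41  3.97] [0.01 0.08 0.14] w -0.00014 7e-05
t 24.6 P [ 0.61495 -0.01777  0.06709] sd [1.e-05 0.e+00 0.e+00] F [-2.    0.86  6.51] [0.47 0.23 0.2 ] w 0.00015 9e-05
```

```bash
python3 -m inch '[[1,[0,0,0.04],0],[1,[0,0,0],0],[1,[0,0,0],0]]'
python3 -m inch '[[1,[0,0,-0.3],0],[1,[0,0,-0.6],0],[1,[0,0,-1],0],[1,[0,0,-2],0],[1,[0,0,-4],0],[1,[0,0,-4],0],[1,[2,0,-3],0],[1,[0,0,0],0]]'
python3 -m inch '[[1,[4,0,0],0],[1,[4,0,0],0],[1,[4,0,0],0],[1,[0,0,0],0],[1,[0,0,0],0],[1,[0,0,0],0]]'
python3 - <<'E'
from h import *
avg(3)
im=viewer.snapshot("scene");cv2.imwrite("pics/s8.png",im[:,:,::-1])
h=cv2.cvtColor(im,cv2.COLOR_RGB2HSV);n="scene"
m=(((h[...,0]<6)|(h[...,0]>172))&(h[...,1]>150)&(h[...,2]>80));m=m[190:220,294:324];ys,xs=np.nonzero(m);print("button",len(xs),xs.mean()+294,ys.mean()+190)
for t,z,ref in(("gold_jug",.06,(.543,-.28)),("weight",.03,(.359,.27)),("tape_roll",.03,(.359,-.266)),("cover",.0335,(0.495,.28)),("tray",.02,(.5,.278))):
    for r in viewer.regions_of(n,t):
        ys,xs=np.nonzero(r["region"]);print(t,round(r["confidence"],2),ray(n,(xs.mean(),ys.mean()),z).round(3),ref)
E
```

```text
time_s: 24.9
position: [0.615, -0.0178, 0.0671]
tool_rot: [[-0.992, 0.127, 0.001], [0.127, 0.992, -0.0], [-0.001, -0.0, -1.0]]
force: [-2.8, 1.3, 8.7]
grip_width: -0.0001
time_s: 25.7
position: [0.5959, -0.0153, 0.2213]
tool_rot: [[-0.992, 0.127, 0.009], [0.127, 0.992, 0.001], [-0.009, 0.002, -1.0]]
force: [0.6, -0.1, 0.3]
grip_width: 0.0002
time_s: 26.3
position: [0.4764, 0.0001, 0.2151]
tool_rot: [[-0.992, 0.128, 0.0], [0.128, 0.992, 0.0], [-0.0, 0.0, -1.0]]
force: [0.4, -0.2, 0.0]
grip_width: 0.0001
t 26.45 P [4.7659e-01 9.0000e-05 2.1482e-01] sd [1.e-05 3.e-05 8.e-05] F [-0.21 -0.22  0.13] [0.05 0.06 0.47] w -0.00021 0.00017
button 36 308.5 205.5
gold_jug 0.57 [ 0.543 -0.28   0.06 ] (0.543, -0.28)
weight 0.86 [0.358 0.27  0.03 ] (0.359, 0.27)
tape_roll 0.88 [ 0.36  -0.265  0.03 ] (0.359, -0.266)
cover 0.95 [0.497 0.279 0.033] (0.495, 0.28)
cover 0.87 [ 0.788 -0.109  0.033] (0.495, 0.28)
cover 0.81 [0.827 0.098 0.033] (0.495, 0.28)
cover 0.63 [0.685 0.213 0.033] (0.495, 0.28)
tray 0.92 [0.508 0.274 0.02 ] (0.5, 0.278)
tray 0.61 [ 0.591 -0.006  0.02 ] (0.5, 0.278)
```

View pics/s8.png

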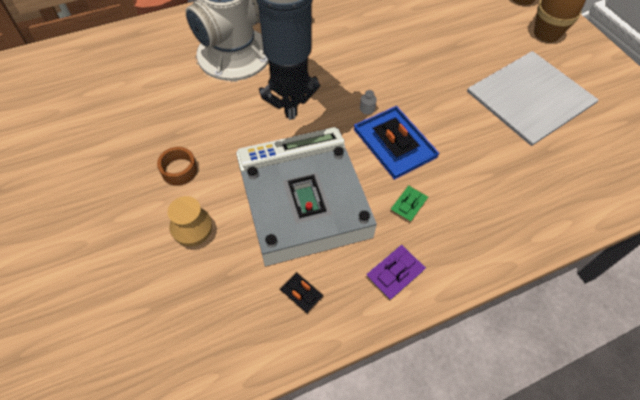

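The cover lies flat, tabs up, near the middle of the tray (395,140). The button is out again (308,205), the bystanders have not moved, and the arm is clear.

```bash
python3 -c "
from plant import ctrl
print(ctrl.close_job())"
```

```text
the job is handed in; nothing more can be done
None
```

The job is done and handed in at about 26.5 s of the 59 s; no verdict was reported.

- **Cover:** I pressed it down with about 6 N, pinching both tabs at 20 to 25 N. They went in to their stop, 30.6 mm measured over both against 32 mm nominal. They gave way smoothly, with no clear snap. I took the cover as unhooked from the width, the picture and the force falling to its own weight. I lifted it off still pinched and set it in the tray. There I pressed it onto the floor with about 12 N before letting go.
- **Button:** I pressed it to its stop, with about 4 mm of travel and 8.7 N at the end, then drew back.
- **Last checks:**
  - The cover lies flat, tabs up and let go, within about 12 mm of the tray's middle.
  - The red button looks the same as before I pressed it, so it is out.
  - The vase, weight and tape roll are within about 1 mm of where they started.
  - The arm touches nothing.
- **Disagreement:** The two tray-centre estimates from the scene camera differ by about 1 cm, probably because the cover now hides part of the tray. That is well inside the tolerance.

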